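Find the stamped crate and push it into the dispatch lane

TASK

One of the two wooden crates has a red stamp underneath. With the fingers, push each crate over towards the robot so that it lies on its side with its underside facing away from the robot, and once both lie like that, push the stamped one sideways along the bench to the green dispatch lane until it lies wholly and fairly squarely between the yellow tapes. Only push: never lift a crate off the bench, leave the unstamped crate lying outside the lane, and do not disturb the bowl, jar, mill and hammer.

Things in the scene. Friction and masses are not known exactly. Their poses are not given: they have to be found in the camera images.
- crate_stamped: Closed slatted wooden crate with the stamp: a red ring and dot, 70 mm across, mid-underside, hidden till tipped. Upright it looks like the other; either may stand left or right. 85 mm (own x) by 110 mm (y) by 130 mm tall (z), about 0.45 kg. Origin: centre of its underside. Its -x side faces the robot (yaw within 0.25 rad). On that side it lies 85 mm high, 110 wide, 130 long, its z axis towards the robot.
- crate_plain: The other crate: same size, look, mass, origin and axes, but nothing is stamped underneath. Either crate, pushed towards the robot near the top of its far (+x) side, tips about its lower -x edge with little slipping and falls over onto its side by itself beyond about 0.58 rad.
- lane: The dispatch lane: a flat green strip painted on the bench, about in front of the robot, 360 mm long (its x, roughly away from the robot) and 150 mm wide (its y), bordered along both long sides by yellow tape 24 mm wide outside that width. Flat, does not move. Origin: its centre, on the bench.
- crate_stamped_centre (a point): Centre of body crate_stamped: 65 mm above the underside while upright, 42.5 mm above the bench when lying on its side.
- crate_stamped_edge (a point): Middle of the lower edge of crate_stamped on its -x side (the robot's side): the edge it tips about, which stays on the bench all along.
- crate_plain_centre (a point): Centre of body crate_plain: 65 mm above the underside while upright, 42.5 mm above the bench when lying on its side.
- crate_plain_edge (a point): Middle of the lower edge of crate_plain on its -x side (the robot's side): the edge it tips about, which stays on the bench all along.
- bowl_mid (a point): Turned wooden bowl, 110 mm across, 45 mm high, beyond the crates: leave it alone. Point: on its axis, 22 mm above the bench.
- wax_jar_mid (a point): Amber jar of wax with a brass lid, 68 mm across, 60 mm high, beyond the crates: leave it alone. Point: its centre.
- mill_mid (a point): Turned dark pepper mill, 58 mm across, 150 mm tall, standing to the far left of the crates: leave it alone. Point: on its axis, 75 mm above the bench.
- mallet_grip (a point): Hammer lying on the bench to the far right of the crates, about along x: leave it alone. Point: on its handle.
Not all that is in view belongs to the job. Leave any turquoise look-alike of the crate_stamped alone. Leave any orange look-alike of the crate_plain alone.

How it is judged:
On the way, in this order (a step that is already met when the one before it is completed fails the run):
1. one of the crates lies on its side, outside the lane (((angle between crate_stamped's own z axis and vertical between 1.4 and 1.74 rad and (y of crate_stamped_centre in the frame of lane above 0.1 m or y of crate_stamped_centre in the frame of lane below -0.1 m)) or (angle between crate_plain's own z axis and vertical between 1.4 and 1.74 rad and (y of crate_plain_centre in the frame of lane above 0.1 m or y of crate_plain_centre in the frame of lane below -0.1 m)))), for 0.2 s.
2. both crates lie on their sides, the stamped one not yet in the lane (angle between crate_stamped's own z axis and vertical between 1.4 and 1.74 rad and angle between crate_plain's own z axis and vertical between 1.4 and 1.74 rad and (y of crate_stamped_centre in the frame of lane above 0.09 m or y of crate_stamped_centre in the frame of lane below -0.09 m)), for 0.2 s.
3. the stamped crate lies between the tapes of the lane (angle between crate_stamped's own z axis and vertical between 1.4 and 1.74 rad and not (y of crate_stamped_centre in the frame of lane above 0.025 m or y of crate_stamped_centre in the frame of lane below -0.025 m)), for 0.2 s.
At the end, for the whole second after the job is handed in: Both crates lie at rest on their robot-side faces; the stamped one's centre within 25 mm of the lane's centre line and 125 mm of its middle lengthwise, its length within 0.35 rad of the lane's; the unstamped one's centre over 110 mm from the centre line (all of step 3 and angle between crate_plain's own z axis and vertical between 1.4 and 1.74 rad and angle between the z axis of crate_stamped and the x axis of lane, either way round below 0.35 rad and x of crate_stamped_centre in the frame of lane between -0.125 and 0.125 m and (y of crate_plain_centre in the frame of lane above 0.11 m or y of crate_plain_centre in the frame of lane below -0.11 m) and height (world z) of each of crate_stamped_edge, crate_plain_edge below 0.01 m and height (world z) of each of crate_stamped_centre, crate_plain_centre below 0.05 m and linear speed of each of crate_stamped, crate_plain below 0.02 m/s); the robot touches nothing.
It fails at once if a crate is lifted or tipped the wrong way: its lower robot-side edge rises more than 20 mm off the bench, or its centre over 90 mm (height (world z) of any of crate_stamped_edge, crate_plain_edge above 0.02 m or height (world z) of any of crate_stamped_centre, crate_plain_centre above 0.09 m).
It fails at once if the bowl, jar, mill or hammer is moved more than 20 mm (distance of any of bowl_mid, wax_jar_mid, mill_mid, mallet_grip from where it was at the start of the episode above 0.02 m).
It also fails if it takes over 64 s, if anything falls off the work surface, if the arm or the gripper's body presses on something with over 40 N, if the wrist force passes 120 N, or if a joint passes its speed limit or range.

ROBOT

A 6-joint arm with a two-finger parallel gripper is mounted at the origin on the work surface. World frame = base frame: x ahead of the robot, y to its left, z up, the work surface at z = 0. Lengths are in m, angles in rad, forces in N, time in s.
With the tool pointing down it reaches from about 0.3 to 0.875 m from the base axis. Payload 6.4 kg.
Tool frame: the origin (TCP) lies between the finger pads; the fingertips stand 25 mm ahead of it and the grasp point (between the pads) lies 6 mm ahead of it; z points along the fingers, y is the line along which they close (so a half turn about z gives the same grasp; the last joint's range is limited). The gripper opens to 85 mm and grips with 20 to 120 N. Pads are 22 mm wide; open, the fingers measure 114 mm over their backs; the gripper's body (76 mm by 85 mm) begins 54 mm behind the grasp point. The pads swing forward as they close: fully open they stand 13 mm farther back than shut.
Start: joints at [-1.393, 0.181, 1.607, -0, 1.354, -0.206], TCP at [0.215, -0.533, 0.256] pointing down, gripper open.
Joint ranges: [-2.99, 2.99], [-0.89, 2.07], [0.3, 2.58], [-1.14, 4.28], [0, 2.63], [-3.12, 3.12]. Speed limits (rad/s): [2.57, 2.57, 3.01, 3.14, 3.14, 3.14].

INTERFACE

Orientations are given as a unit quaternion [w, x, y, z].
In Python, from bench import ctrl gives the robot as it stands.
- The arm moves only by the tool servo_tool, never from a script. Its argument "series" is text: rows parted by semicolons, each of 7 numbers parted by spaces: the gripper command: -1 is fully open, 1 is shut, values between are in proportion, then the shift along the tool's x, y, z in m, then the turn, a rotation vector about the tool's x, y, z in degrees. A call has 1 to 12 rows; each row is the pose to reach, as a shift and turn from the pose commanded when the call began, along the tool's axes at that moment; what a row does not reach only later rows make up. A row lasts 1/12 s, in which the tool goes at most 41.7 mm and 7.16 degrees, less where a joint would pass 70% of its speed; a pose out of reach is approached as far as the arm can. A call with a gripper value outside its range is refused whole. The fingers move at their own pace and stop on an object; the grip force is fixed at half the most. Time passes only in rows, so rows that repeat a pose let the fingers close. It gives the time, the measured TCP pose, the force, the opening and the grip force at its end, in the units of the state.
- ctrl.get_obs(): the state, without advancing time (a new reading comes with each control period).
- ctrl.camera(name): name is "scene" or "top" or "wrist"; returns a dict with "img" (400x640x3 uint8, red, green, blue), "z_map" (400x640 float32, m along the optical axis (not along the pixel's ray), 0 where there is no reading), "fovy" (degrees; the focal length in pixels is half the picture's height over the tangent of half this angle, whatever the lens; pixels are square), "cx", "cy" (the principal point, pixels), "extrinsics" (4x4, takes a point from camera to world coordinates); the wrist camera has in their place "T_tool_cam" (4x4, takes a point from camera to tool coordinates, whose origin is the TCP and whose axes are the flange's). Camera axes: x right, y down, z forward; pixel columns grow to the right and rows downward; lengths in m; the calibration is good to about 2 mm. A picture is of the moment at which its call begins: read the wrist's pose just before it.
- ctrl.hand_in(): hands the job in; it is judged then, once.
The state is a dict: "time_s": time; "q": joint angles; "dq": joint speeds; "joint_efforts": joint torques, N m; "eef_pos": TCP position; "eef_rot": TCP orientation; "wrist_force": force on the tool from outside, world axes, zero at the start; "torque": the same for the moment, N m; "opening": opening from 0.0 (shut) to 1.0 (fully open); "grasp_force": force on a finger pad.
Only numpy, scipy, OpenCV 4.12 (cv2) and the standard library are available. Lean on these libraries where they do the work, as an engineer would, in place of code of your own. Each camera call takes 0.05 s, during which the arm holds its last target. There are 200 camera calls.

## Working session

There is one attempt and no reset: what is moved stays moved. The work goes in short steps, Python scripts to look and compute and a tool call to move; the robot and the scene stay as the last step left them, time stands still between calls to the robot, and variables do not carry over. Pictures are saved under pics/ and viewed, at most 10 in all, crops included, and the job is handed in when it is done.

Besides the shell and the picture viewer there is one more tool, called after "Emit:" in YAML: its name, and indented under it one key for each argument. servo_tool: Moves the arm, as the interface text tells. Its arguments: {"type":"object","properties":{"series":{"type":"string"}},"required":["series"]}

```bash
ls; mkdir -p pics
cat > h.py <<'E'
import numpy as np,cv2
from bench import ctrl
from scipy.spatial.transform import Rotation as R
def cloud(c,T=None):
    T=c["extrinsics"] if T is None else T
    h,w=c["z_map"].shape; f=h/2/np.tan(np.radians(c["fovy"])/2)
    v,u=np.mgrid[:h,:w]; z=c["z_map"]
    P=np.stack([(u-c["cx"])/f*z,(v-c["cy"])/f*z,z,np.ones_like(z)],-1)@np.array(T).T
    P[z==0]=np.nan
    return P[...,:3]
def save(c,n): cv2.imwrite(f"pics/{n}.png",c["img"][...,::-1])
E
python3 - <<'E'
from h import *
o=ctrl.get_obs(); print(o)
a=ctrl.camera("scene");b=ctrl.camera("top")
for c in(a,b): print(c["fovy"],c["cx"],c["cy"],np.round(c["extrinsics"],3).tolist(),(c["z_map"]==0).mean())
save(a,"s0");save(b,"t0")
np.save("t0.npy",cloud(b));np.save("s0.npy",cloud(a))
E
```

```text
pics
{'time_s': 0.0, 'q': array([-1.39331053e+00,  1.81532859e-01,  1.60800188e+00, -4.97052129e-06,
        1.35382748e+00, -2.06272819e-01]), 'dq': array([ 1.41193580e-03, -1.06808294e-03, -1.80436113e-05,  1.18835554e-03,
        8.49082750e-04,  6.64123104e-04]), 'joint_efforts': array([ 1.72051959e-04, -4.44866395e+01, -3.51341414e+01, -3.10907681e-04,
        9.14968899e-03, -1.98630130e-05]), 'eef_pos': array([ 0.21522137, -0.53264759,  0.25539169]), 'eef_rot': array([-8.84729154e-04,  9.81647091e-01,  1.90704499e-01,  1.03084709e-05]), 'wrist_force': array([-0.71431941, -1.21432074, -0.08923318]), 'torque': array([-0.01967539,  0.02370771,  0.01593946]), 'grasp_force': 0.0, 'opening': 1.000133916921349}
49.777202223183096 317.4794012540643 207.78979448039038 [[-1.0, -0.012, 0.028, 0.578], [-0.026, 0.809, -0.588, 0.832], [-0.015, -0.588, -0.809, 1.197], [0.0, 0.0, 0.0, 1.0]] 0.00398828125
43.176474480002824 328.14913711585336 208.01993472639 [[0.029, -0.986, 0.162, 0.373], [-1.0, -0.029, 0.003, -0.022], [0.001, -0.162, -0.987, 1.49], [0.0, 0.0, 0.0, 1.0]] 0.003765625
```

View pics/t0.png

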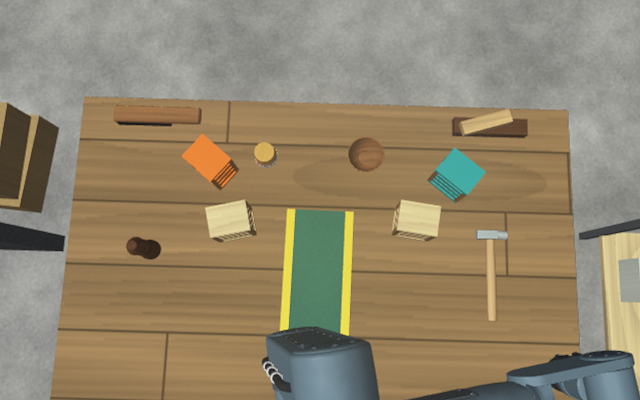

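View pics/s0.png

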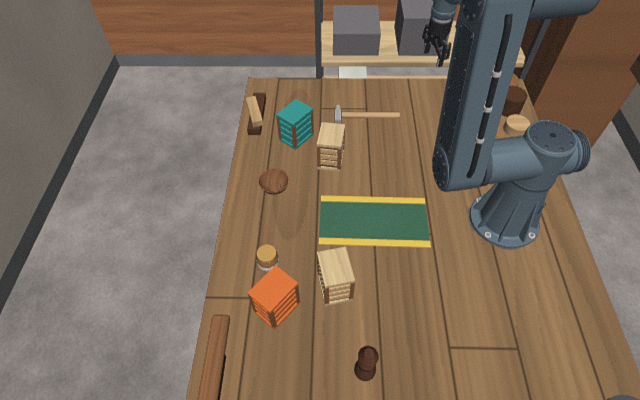

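The top view shows the crates at about (230,220) and (417,220), with the lane between them at x≈318. Behind them are orange (210,160), jar (265,153), bowl (367,154) and teal (457,175). The mill is at (143,247) and the hammer at (490,275).

Run:
```python
from h import *
P=np.load("t0.npy"); im=cv2.imread("pics/t0.png")
def rect(m,name):
    p=P[m]; (c,s,a)=cv2.minAreaRect(p[:,:2].astype(np.float32)); print(name,len(p),np.round(c,3),np.round(s,3),round(a,1),'z',np.round(np.percentile(p[:,2],[5,50,95]),3)); print('   ',np.round(cv2.boxPoints((c,s,a)),3).tolist())
hsv=cv2.cvtColor(im,cv2.COLOR_BGR2HSV)
v,u=np.mgrid[:400,:640]
def win(x0,x1,y0,y1): return (u>=x0)&(u<=x1)&(v>=y0)&(v<=y1)
top=(abs(P[...,2]-.13)<.01)
for n,w in dict(L=win(200,262,195,248),R=win(385,445,195,248)).items(): rect(top&w,n)
z=P[...,2]
for n,w in dict(orange=win(178,243,130,192),teal=win(425,490,145,205),jar=win(250,280,138,170),bowl=win(345,387,135,175),mill=win(122,165,232,262),hammer=win(470,512,225,325)).items(): rect(w&(z>.012)&(hsv[...,2]>0),n)
g=(hsv[...,0]>60)&(hsv[...,0]<90)&(hsv[...,1]>80)&win(280,360,205,330); rect(g&(abs(z)<.01),'green')
p=P[g&(abs(z)<.01)]
ye=(hsv[...,0]>22)&(hsv[...,0]<32)&(hsv[...,1]>150)&win(275,360,205,330)&(abs(z)<.01)
for n,w in dict(yl=u<318,yr=u>318).items(): rect(ye&w,n)
```

```text
L 1280 [0.558 0.254] [0.087 0.111] 13.2 z [0.125 0.13  0.135]
    [[0.503000020980835, 0.2980000078678131], [0.5289999842643738, 0.1899999976158142], [0.6129999756813049, 0.20999999344348907], [0.5879999995231628, 0.3179999887943268]]
R 1282 [ 0.575 -0.266] [0.111 0.086] 82.4 z [0.125 0.13  0.134]
    [[0.5249999761581421, -0.3149999976158142], [0.6100000143051147, -0.3269999921321869], [0.625, -0.2160000056028366], [0.5400000214576721, -0.20499999821186066]]
orange 1540 [0.728 0.323] [0.113 0.085] 50.7 z [0.039 0.129 0.134]
    [[0.6589999794960022, 0.3070000112056732], [0.7250000238418579, 0.2529999911785126], [0.796999990940094, 0.3400000035762787], [0.7310000061988831, 0.39399999380111694]]
teal 1668 [ 0.673 -0.352] [0.11  0.182] 51.7 z [0.037 0.128 0.134]
    [[0.5680000185966492, -0.33899998664855957], [0.7110000252723694, -0.4519999921321869], [0.7789999842643738, -0.3659999966621399], [0.6359999775886536, -0.2529999911785126]]
jar 454 [0.765 0.172] [0.063 0.064] 87.5 z [0.023 0.058 0.064]
    [[0.7319999933242798, 0.1420000046491623], [0.7950000166893005, 0.13899999856948853]
[... 849 characters left out ...]
0.346] 89.0 z [-0.005  0.001  0.006]
    [[0.2619999945163727, -0.05900000035762787], [0.6079999804496765, -0.06499999761581421], [0.6100000143051147, 0.07999999821186066], [0.2639999985694885, 0.0860000029206276]]
yl 989 [0.435 0.097] [0.024 0.354] 89.0 z [-0.004  0.001  0.007]
    [[0.257999986410141, 0.08799999952316284], [0.6119999885559082, 0.0820000022649765], [0.6119999885559082, 0.10700000077486038], [0.2590000033378601, 0.1120000034570694]]
yr 965 [ 0.436 -0.078] [0.024 0.347] 89.0 z [-0.004  0.001  0.006]
    [[0.2630000114440918, -0.08699999749660492], [0.6100000143051147, -0.09300000220537186], [0.6100000143051147, -0.0689999982714653], [0.2630000114440918, -0.06300000101327896]]
```

```bash
python3 - <<'E'
from h import *
P=np.load("t0.npy"); z=P[...,2]
v,u=np.mgrid[:400,:640]
for n,w in dict(teal=(u>420)&(u<495)&(v>140)&(v<206)&(v<200),orange=(u<243)&(u>178)&(v>130)&(v<195)).items():
    m=w&(abs(z-.13)<.008)&(P[...,0]>.627); p=P[m][:,:2].astype(np.float32)
    r=cv2.minAreaRect(p); print(n,r,np.round(cv2.boxPoints(r),3).tolist())
def tool(o,t):  # world target -> tool shift
    return R.from_quat(np.roll(o["eef_rot"],-1)).inv().apply(np.array(t)-o["eef_pos"])
o=ctrl.get_obs()
for t in [(.655,-.272,.255),(.648,-.272,.15)]: print(np.round(tool(o,t),3))
E
cat >> h.py <<'E'
def tool(t):
    o=ctrl.get_obs(); r=R.from_quat(np.roll(o["eef_rot"],-1)); M=r.as_matrix()
    print("shift",np.round(r.inv().apply(np.array(t)-o["eef_pos"]),3),"yaw of tool x",np.round(np.degrees(np.arctan2(M[1,0],M[0,0])),1),np.round(M[:,2],3))
E
```

```text
teal ((0.7102267146110535, -0.3813585042953491), (0.1101580411195755, 0.0878213495016098), 51.51237487792969) [[0.6420000195503235, -0.3970000147819519], [0.7099999785423279, -0.4519999921321869], [0.7789999842643738, -0.3659999966621399], [0.7099999785423279, -0.3109999895095825]]
orange ((0.7280420660972595, 0.32331550121307373), (0.11288635432720184, 0.08528758585453033), 50.48328399658203) [[0.6589999794960022, 0.3070000112056732], [0.7250000238418579, 0.2529999911785126], [0.796999990940094, 0.3400000035762787], [0.7310000061988831, 0.39399999380111694]]
[ 0.505 -0.077  0.001]
[ 0.499 -0.08   0.106]
```

Emit:
servo_tool:
  series: "1 0.503 -0.08 0.04 0 0 30;1 0.503 -0.08 0.04 0 0 30;1 0.503 -0.08 0.04 0 0 30;1 0.503 -0.08 0.04 0 0 30;1 0.503 -0.08 0.04 0 0 30;1 0.503 -0.08 0.04 0 0 30;1 0.503 -0.08 0.04 0 0 30;1 0.503 -0.08 0.04 0 0 30;1 0.503 -0.08 0.04 0 0 30;1 0.503 -0.08 0.04 0 0 30;1 0.503 -0.08 0.04 0 0 30;1 0.503 -0.08 0.04 0 0 30"

```text
time_s: 1.1
eef_pos: [0.6337, -0.2807, 0.2173]
eef_rot: [-0.0, 0.998, -0.07, -0.0]
wrist_force: [-0.7, -1.0, 0.1]
opening: -0.002
grasp_force: 0.0
```

```bash
python3 -c "
from h import *
print(ctrl.get_obs()['eef_pos'],ctrl.get_obs()['wrist_force'])
tool((.654,-.277,.138))"
```

```text
[ 0.63366076 -0.28070586  0.21728436] [-0.65845393 -0.95750168  0.10046606]
shift [ 0.02  -0.006  0.079] yaw of tool x -8.0 [-0.001  0.001 -1.   ]
```

Emit:
servo_tool:
  series: "1 0.02 -0.005 0 0 0 0;1 0.02 -0.005 0.03 0 0 0;1 0.02 -0.005 0.06 0 0 0;1 0.02 -0.005 0.08 0 0 0;1 0.02 -0.005 0.08 0 0 0;1 0.02 -0.005 0.08 0 0 0"

```text
time_s: 1.6
eef_pos: [0.6518, -0.2795, 0.1361]
eef_rot: [-0.001, 0.998, -0.07, -0.002]
wrist_force: [0.1, -1.1, 0.7]
opening: 0.003
grasp_force: 0.0
```

```bash
python3 -c "
from h import *
print(ctrl.get_obs()['eef_pos'],ctrl.get_obs()['wrist_force'])
tool((.617,-.272,.138))"
```

```text
[ 0.65178043 -0.27948954  0.13611949] [ 0.10120851 -1.13361338  0.68271959]
shift [-0.035 -0.003 -0.002] yaw of tool x -8.0 [-0.004  0.002 -1.   ]
```

Emit:
servo_tool:
  series: "1 -0.015 0 0 0 0 0;1 -0.025 0 0 0 0 0;1 -0.035 0 0 0 0 0;1 -0.045 0 0 0 0 0;1 -0.055 0 -0.002 0 0 0;1 -0.065 0 -0.005 0 0 0;1 -0.075 0 -0.008 0 0 0;1 -0.085 0 -0.01 0 0 0;1 -0.092 0 -0.012 0 0 0;1 -0.099 0 -0.012 0 0 0;1 -0.106 0 -0.012 0 0 0;1 -0.106 0 -0.012 0 0 0"

```text
time_s: 2.6
eef_pos: [0.547, -0.2654, 0.1505]
eef_rot: [0.0, 0.998, -0.07, -0.0]
wrist_force: [0.5, -0.8, 0.2]
opening: -0.001
grasp_force: 0.0
```

Emit:
servo_tool:
  series: "1 0.0 0 -0.02 0 0 0;1 0 0 -0.06 0 0 0;1 0.0 0 -0.1 0 0 0;1 0 0 -0.1 0 0 0;1 0 0 -0.1 0 0 0;1 0 0 -0.1 0 0 0"

```text
time_s: 3.1
eef_pos: [0.5479, -0.2653, 0.2498]
eef_rot: [-0.0, 0.998, -0.07, -0.0]
wrist_force: [-0.3, 0.1, -1.1]
opening: 0.002
grasp_force: 0.0
```

Run:
```python
from h import *
o=ctrl.get_obs();print(o['eef_pos'],o['wrist_force'],o['time_s'])
a=ctrl.camera("scene");save(a,"s1");P=cloud(a)
m=(P[...,2]>.03)&(P[...,0]>.36)&(P[...,0]<.66)&(P[...,1]>-.35)&(P[...,1]<-.18)
z=P[m];print(np.histogram(z[:,2],bins=np.arange(.03,.4,.02)))
t=z[abs(z[:,2]-.085)<.008]; r=cv2.minAreaRect(t[:,:2].astype(np.float32)); print(r,np.round(cv2.boxPoints(r),3).tolist())
tool((.634,.272,.25))
```

```text
[ 0.54786751 -0.26532392  0.24979829] [-0.31129062  0.08489594 -1.09398373] 3.1
(array([139, 132, 904,  13,   0,   0,   0,   0,   0,   5,  27,  12,  18,
        46,  86,  60, 100, 135]), array([0.03, 0.05, 0.07, 0.09, 0.11, 0.13, 0.15, 0.17, 0.19, 0.21, 0.23,
       0.25, 0.27, 0.29, 0.31, 0.33, 0.35, 0.37, 0.39]))
((0.4666796922683716, -0.24881799519062042), (0.11582784354686737, 0.12983116507530212), 82.13784790039062) [[0.39399999380111694, -0.296999990940094], [0.5230000019073486, -0.3149999976158142], [0.5389999747276306, -0.20000000298023224], [0.4099999964237213, -0.18299999833106995]]
shift [ 0.011 -0.544 -0.001] yaw of tool x -8.0 [-0.002  0.001 -1.   ]
```

Emit:
servo_tool:
  series: "1 0.012 -0.544 0 0 0 -21.5;1 0.012 -0.544 0 0 0 -21.5;1 0.012 -0.544 0 0 0 -21.5;1 0.012 -0.544 0 0 0 -21.5;1 0.012 -0.544 0 0 0 -21.5;1 0.012 -0.544 0 0 0 -21.5;1 0.012 -0.544 0 0 0 -21.5;1 0.012 -0.544 0 0 0 -21.5;1 0.012 -0.544 0 0 0 -21.5;1 0.012 -0.544 0 0 0 -21.5;1 0.012 -0.544 0 0 0 -21.5;1 0.012 -0.544 0 0 0 -21.5"

```text
time_s: 4.15
eef_pos: [0.6274, 0.23, 0.2475]
eef_rot: [0.0, 0.993, 0.117, -0.002]
wrist_force: [0.8, -0.7, 1.1]
opening: 0.003
grasp_force: 0.0
```

```bash
python3 -c "
from h import *
print(ctrl.get_obs()['eef_pos'])
tool((.634,.272,.138))"
```

```text
[0.6274102  0.23002584 0.24748468]
shift [ 0.017 -0.039  0.109] yaw of tool x 13.5 [-0.004 -0.001 -1.   ]
```

Emit:
servo_tool:
  series: "1 0.015 -0.039 0 0 0 0;1 0.015 -0.039 0 0 0 0;1 0.015 -0.039 0 0 0 0;1 0.015 -0.039 0.035 0 0 0;1 0.015 -0.039 0.07 0 0 0;1 0.015 -0.039 0.108 0 0 0;1 0.015 -0.039 0.108 0 0 0;1 0.015 -0.039 0.108 0 0 0"

```text
time_s: 4.82
eef_pos: [0.6316, 0.2676, 0.1385]
eef_rot: [0.001, 0.993, 0.117, -0.004]
wrist_force: [-0.3, -0.1, 0.9]
opening: 0.001
grasp_force: 0.0
```

```bash
python3 -c "
from h import *
print(ctrl.get_obs()['eef_pos'],ctrl.get_obs()['wrist_force'])
tool((.600,.264,.138))"
```

```text
[0.63160306 0.26757952 0.1384883 ] [-0.31327822 -0.09801146  0.90971638]
shift [-0.032 -0.004  0.001] yaw of tool x 13.4 [-0.008 -0.002 -1.   ]
```

Emit:
servo_tool:
  series: "1 -0.013 -0.003 0 0 0 0;1 -0.023 -0.003 0 0 0 0;1 -0.033 -0.003 0 0 0 0;1 -0.043 -0.003 0 0 0 0;1 -0.053 -0.003 -0.002 0 0 0;1 -0.063 -0.003 -0.005 0 0 0;1 -0.073 -0.003 -0.008 0 0 0;1 -0.083 -0.003 -0.01 0 0 0;1 -0.09 -0.003 -0.012 0 0 0;1 -0.097 -0.003 -0.012 0 0 0;1 -0.104 -0.003 -0.012 0 0 0;1 -0.104 -0.003 -0.012 0 0 0"

```text
time_s: 5.82
eef_pos: [0.5313, 0.2479, 0.1547]
eef_rot: [-0.0, 0.993, 0.117, 0.0]
wrist_force: [0.2, 0.3, -0.3]
opening: -0.001
grasp_force: 0.0
```

Emit:
servo_tool:
  series: "1 0 0 -0.03 0 0 0;1 0 0 -0.06 0 0 0;1 0 0 -0.1 0 0 0;1 0 0 -0.1 0 0 0;1 0 0 -0.1 0 0 0;1 0 0 -0.1 0 0 0"

```text
time_s: 6.32
eef_pos: [0.5321, 0.2481, 0.2539]
eef_rot: [0.0, 0.993, 0.117, 0.0]
wrist_force: [-0.2, 0.3, -0.6]
opening: -0.002
grasp_force: 0.0
```

Run:
```python
from h import *
o=ctrl.get_obs();print(o['eef_pos'],o['wrist_force'],o['time_s'])
for n in("scene","top"):
    a=ctrl.camera(n);save(a,n[0]+"2");P=cloud(a)
    for lo,hi in((-.36,-.15),(.15,.34)):
        m=(P[...,2]>.077)&(P[...,2]<.093)&(P[...,0]>.34)&(P[...,0]<.6)&(P[...,1]>lo)&(P[...,1]<hi)
        if m.sum()>20:
            r=cv2.minAreaRect(P[m][:,:2].astype(np.float32)); print(n,m.sum(),np.round(r[0],3),np.round(r[1],3),r[2],np.round(cv2.boxPoints(r),3).tolist())
    h=cv2.cvtColor(a["img"],cv2.COLOR_RGB2HSV)
    red=((h[...,0]<6)|(h[...,0]>174))&(h[...,1]>140)&(h[...,2]>80)
    k=red&(P[...,0]>.4)&(P[...,0]<.6)&(P[...,2]<.12)
    print("red",k.sum(),P[k].mean(0) if k.any() else '')
```

```text
[0.53210933 0.24806244 0.25388444] [-0.21896264  0.25652489 -0.60210321] 6.3167
scene 28 [ 0.416 -0.205] [0.029 0.017] 85.53057861328125 [[0.4059999883174896, -0.21799999475479126], [0.4230000078678131, -0.2199999988079071], [0.42500001192092896, -0.19099999964237213], [0.40799999237060547, -0.1899999976158142]]
scene 1545 [0.452 0.23 ] [0.131 0.114] 12.990827560424805 [[0.375, 0.2709999978542328], [0.4000000059604645, 0.1599999964237213], [0.527999997138977, 0.1889999955892563], [0.503000020980835, 0.30000001192092896]]
red 0 
top 1741 [ 0.465 -0.251] [0.111 0.13 ] 82.20309448242188 [[0.3930000066757202, -0.296999990940094], [0.5220000147819519, -0.3140000104904175], [0.5370000004768372, -0.20399999618530273], [0.40799999237060547, -0.18700000643730164]]
top 1177 [0.455 0.212] [0.131 0.076] 12.079964637756348 [[0.382999986410141, 0.23499999940395355], [0.39800000190734863, 0.16099999845027924], [0.5270000100135803, 0.18799999356269836], [0.5109999775886536, 0.2619999945163727]]
red 0
```

Emit:
servo_tool:
  series: "1 0.12 0 -0.06 0 -35 0;1 0.12 0 -0.06 0 -35 0;1 0.12 0 -0.06 0 -35 0;1 0.12 0 -0.06 0 -35 0;1 0.12 0 -0.06 0 -35 0;1 0.12 0 -0.06 0 -35 0;1 0.12 0 -0.06 0 -35 0;1 0.12 0 -0.06 0 -35 0"

```text
time_s: 7.08
eef_pos: [0.649, 0.2757, 0.3051]
eef_rot: [0.036, 0.946, 0.112, -0.303]
wrist_force: [0.1, 0.7, -0.6]
opening: -0.001
grasp_force: 0.0
```

Run:
```python
from h import *
o=ctrl.get_obs();print(o['eef_pos'],o['q'])
a=ctrl.camera("wrist");save(a,"w3");print(np.round(a["T_tool_cam"],3),a["fovy"])
h=cv2.cvtColor(a["img"],cv2.COLOR_RGB2HSV)
M=np.eye(4);M[:3,:3]=R.from_quat(np.roll(o["eef_rot"],-1)).as_matrix();M[:3,3]=o["eef_pos"]
P=cloud(a,M@a["T_tool_cam"])
red=((h[...,0]<6)|(h[...,0]>174))&(h[...,1]>140)&(h[...,2]>80)
print("red",red.sum(),np.nanmean(P[red],0) if red.any() else '')
```

```text
[0.64901672 0.27573879 0.30510395] [ 2.34106976e-01  9.10404654e-01  5.68713164e-01 -6.21013550e-04
  2.28328137e+00  1.56976750e+00]
[[ 0.001 -0.948 -0.32   0.083]
 [ 1.     0.     0.     0.001]
 [-0.    -0.32   0.948 -0.119]
 [ 0.     0.     0.     1.   ]] 67.66856855707617
red 243 [ 0.53666586 -0.25365544  0.0477894 ]
```

View pics/w3.png

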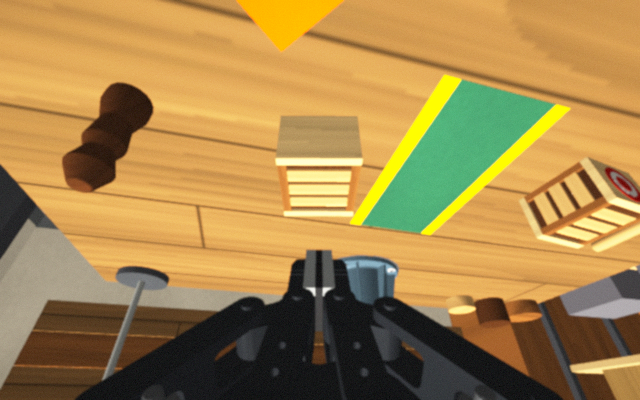

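View pics/t2.png

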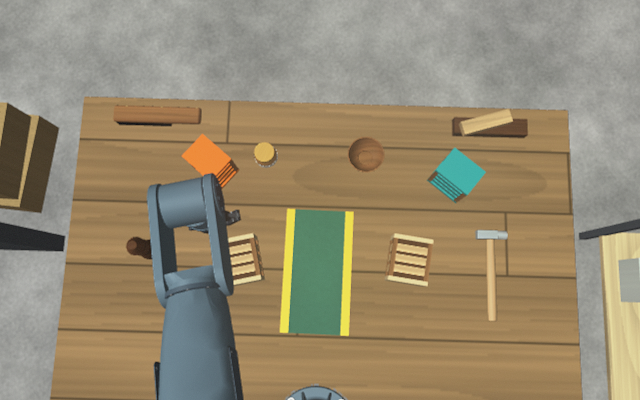

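Seen by the wrist camera, the left crate's underside (320,140) is bare. The right crate shows the red ring at (625,183), so the right one is stamped. In the top view both lie on their sides, at (243,258) and (410,260), well clear of the lane.

Emit:
servo_tool:
  series: "1 0 0 0 0 35 0;1 0 0 0 0 35 0;1 0 0 0 0 35 0;1 0 0 0 0 35 0;1 0 0 0 0 35 0;1 0 0 0 0 35 0;1 0 0 0 0 35 0"

```text
time_s: 7.72
eef_pos: [0.6465, 0.2761, 0.3189]
eef_rot: [-0.0, 0.993, 0.118, 0.002]
wrist_force: [0.7, -0.0, -0.4]
opening: 0.002
grasp_force: 0.0
```

```bash
python3 -c "
from h import *
print(ctrl.get_obs()['eef_pos'])
tool((.452,-.355,.25))"
```

```text
[0.64650789 0.27612784 0.31894334]
shift [-0.337  0.568  0.068] yaw of tool x 13.5 [ 0.004  0.001 -1.   ]
```

Turning from yaw 13.5° to 82° needs −68.5° about tool z.

Emit:
servo_tool:
  series: "-1 -0.337 0.568 0.068 0 0 -68.5;-1 -0.337 0.568 0.068 0 0 -68.5;-1 -0.337 0.568 0.068 0 0 -68.5;-1 -0.337 0.568 0.068 0 0 -68.5;-1 -0.337 0.568 0.068 0 0 -68.5;-1 -0.337 0.568 0.068 0 0 -68.5;-1 -0.337 0.568 0.068 0 0 -68.5;-1 -0.337 0.568 0.068 0 0 -68.5;-1 -0.337 0.568 0.068 0 0 -68.5;-1 -0.337 0.568 0.068 0 0 -68.5;-1 -0.337 0.568 0.068 0 0 -68.5;-1 -0.337 0.568 0.068 0 0 -68.5"

```text
time_s: 8.72
eef_pos: [0.5085, -0.1824, 0.267]
eef_rot: [0.001, 0.754, 0.656, 0.0]
wrist_force: [0.8, -0.4, 0.0]
opening: 0.998
grasp_force: 0.0
```

```bash
python3 -c "
from h import *
print(ctrl.get_obs()['eef_pos'])
tool((.452,-.358,.25))"
```

```text
[ 0.50847249 -0.18236853  0.26698533]
shift [-0.182 -0.032  0.017] yaw of tool x 82.1 [ 0.001 -0.001 -1.   ]
```

Emit:
servo_tool:
  series: "-1 -0.182 -0.032 0.017 0 0 0;-1 -0.182 -0.032 0.017 0 0 0;-1 -0.182 -0.032 0.017 0 0 0;-1 -0.182 -0.032 0.017 0 0 0;-1 -0.182 -0.032 0.017 0 0 0;-1 -0.182 -0.032 0.017 0 0 0;-1 -0.182 -0.032 0.017 0 0 0"

```text
time_s: 9.3
eef_pos: [0.4511, -0.3576, 0.249]
eef_rot: [-0.0, 0.756, 0.655, 0.0]
wrist_force: [0.6, 0.9, -0.0]
opening: 0.999
grasp_force: 0.0
```

```bash
python3 -c "
from h import *
print(ctrl.get_obs()['eef_pos'])
tool((.452,-.358,.060))"
```

```text
[ 0.45112793 -0.35756037  0.24904049]
shift [-0.     0.001  0.189] yaw of tool x 81.8 [ 0.  0. -1.]
```

Emit:
servo_tool:
  series: "-1 0 0 0.035 0 0 0;-1 0 0 0.07 0 0 0;-1 0 0 0.105 0 0 0;-1 0 0 0.14 0 0 0;-1 0 0 0.17 0 0 0;-1 0 0 0.189 0 0 0;-1 0 0 0.189 0 0 0;-1 0 0 0.189 0 0 0"

```text
time_s: 9.97
eef_pos: [0.4518, -0.3545, 0.059]
eef_rot: [-0.001, 0.754, 0.657, 0.0]
wrist_force: [-0.4, -0.6, 0.0]
opening: 0.997
grasp_force: 0.0
```

Emit:
servo_tool:
  series: "-1 0.013 0 0 0 0 0;-1 0.026 0 0 0 0 0;-1 0.036 0 0 0 0 0;-1 0.046 0 0 0 0 0;-1 0.058 0 0 0 0 0;-1 0.07 0 0 0 0 0;-1 0.082 0 0 0 0 0;-1 0.094 0 0 0 0 0;-1 0.106 0 0 0 0 0;-1 0.118 0 0 0 0 0;-1 0.13 0 0 0 0 0;-1 0.13 0 0 0 0 0"

```text
time_s: 10.97
eef_pos: [0.4687, -0.2236, 0.0582]
eef_rot: [-0.002, 0.754, 0.657, 0.0]
wrist_force: [0.0, 0.4, -0.2]
opening: 0.999
grasp_force: 0.0
```

```bash
cat > look.py <<'E'
from h import *
o=ctrl.get_obs();print(o['eef_pos'],o['wrist_force'],o['time_s'])
for n in("top","scene"):
    a=ctrl.camera(n);P=cloud(a);save(a,n[0]+"_%d"%(o['time_s']*10));h=cv2.cvtColor(a["img"],cv2.COLOR_RGB2HSV)
    m=(P[...,2]>.077)&(P[...,2]<.093)&(P[...,0]>.34)&(P[...,0]<.64)&(P[...,1]>-.36)&(P[...,1]<.12)&(h[...,1]>40)
    m=cv2.morphologyEx(m.astype(np.uint8),cv2.MORPH_OPEN,np.ones((2,2)))>0
    if m.sum()>20:
        r=cv2.minAreaRect(P[m][:,:2].astype(np.float32)); print(n,m.sum(),np.round(r[0],3),np.round(r[1],3),r[2],np.round(cv2.boxPoints(r),3).tolist())
E
python3 look.py
```

```text
[ 0.46865651 -0.22356147  0.05822566] [ 0.0045198   0.44481266 -0.2266431 ] 10.9667
top 1012 [ 0.477 -0.149] [0.137 0.109] 2.57308292388916 [[0.4059999883174896, -0.09799999743700027], [0.41100001335144043, -0.2070000022649765], [0.5479999780654907, -0.20000000298023224], [0.5429999828338623, -0.09200000017881393]]
scene 926 [ 0.463 -0.194] [0.195 0.125] 77.062255859375 [[0.38100001215934753, -0.2750000059604645], [0.5019999742507935, -0.30300000309944153], [0.5460000038146973, -0.11299999803304672], [0.42399999499320984, -0.08500000089406967]]
```

Emit:
servo_tool:
  series: "-1 0.012 0 0 0 0 0;-1 0.024 0 0 0 0 -1;-1 0.037 0 0 0 0 -2;-1 0.05 0 0 0 0 -3;-1 0.063 0.001 0 0 0 -4;-1 0.076 0.001 0 0 0 -5;-1 0.089 0.001 0 0 0 -6;-1 0.102 0 0 0 0 -7;-1 0.114 0 0 0 0 -7;-1 0.126 0 0 0 0 -7;-1 0.136 0 0 0 0 -7;-1 0.142 0 0 0 0 -7"

```text
time_s: 12.07
eef_pos: [0.489, -0.0848, 0.0589]
eef_rot: [-0.0, 0.713, 0.701, -0.0]
wrist_force: [-0.7, -1.9, -0.3]
opening: 0.997
grasp_force: 1.0
```

Emit:
servo_tool:
  series: "-1 0 0 0 0 0 0;-1 -0.03 0 0 0 0 0;-1 -0.06 0 0 0 0 0;-1 -0.06 0 -0.04 0 0 0;-1 -0.06 0 -0.08 0 0 0;-1 -0.1 0 -0.12 0 0 0;-1 -0.14 0 -0.14 0 0 0;-1 -0.14 0 -0.14 0 0 0"

```text
time_s: 12.73
eef_pos: [0.4881, -0.2308, 0.2035]
eef_rot: [0.004, 0.714, 0.7, 0.0]
wrist_force: [0.5, -1.7, 1.9]
opening: 0.996
grasp_force: 0.0
```

```bash
python3 look.py
```

```text
[ 0.48813731 -0.23082828  0.20353731] [ 0.48362296 -1.68181109  1.85460885] 12.7333
top 1666 [ 0.492 -0.024] [0.108 0.141] 86.24510955810547 [[0.4180000126361847, -0.0729999989271164], [0.5590000152587891, -0.0820000022649765], [0.5659999847412109, 0.026000000536441803], [0.42500001192092896, 0.03500000014901161]]
scene 1086 [ 0.444 -0.024] [0.218 0.095] 49.6497688293457 [[0.3370000123977661, -0.07599999755620956], [0.4090000092983246, -0.1379999965429306], [0.5509999990463257, 0.02800000086426735], [0.4779999852180481, 0.09000000357627869]]
```

```bash
python3 -c "
from h import *
tool((.491,-.056,.060))"
```

```text
shift [ 0.174 -0.001  0.141] yaw of tool x 88.8 [ 0.004 -0.003 -1.   ]
```

Emit:
servo_tool:
  series: "-1 0.04 0 0 0 0 0;-1 0.07 0 0.03 0 0 0;-1 0.07 0 0.07 0 0 0;-1 0.07 0 0.11 0 0 0;-1 0.07 0 0.143 0 0 0;-1 0.07 0 0.143 0 0 0;-1 0.07 0 0.143 0 0 0"

```text
time_s: 13.42
eef_pos: [0.4853, -0.1541, 0.0536]
eef_rot: [-0.004, 0.713, 0.701, -0.001]
wrist_force: [0.8, -1.3, 0.6]
opening: 0.999
grasp_force: 0.0
```

```bash
python3 -c "
from h import *
print(ctrl.get_obs()['eef_pos']);tool((.491,-.056,.060))"
```

```text
[ 0.48534922 -0.15414855  0.05357858]
shift [ 0.098  0.004 -0.006] yaw of tool x 89.0 [-0.006  0.004 -1.   ]
```

Emit:
servo_tool:
  series: "-1 0.025 0.004 -0.004 0 0 0;-1 0.05 0.004 -0.004 0 0 0;-1 0.06 0.004 -0.004 0 0 0;-1 0.068 0.004 -0.004 0 0 0;-1 0.076 0.004 -0.004 0 0 0;-1 0.083 0.004 -0.004 0 0 0;-1 0.09 0.004 -0.004 0 0 0;-1 0.095 0.004 -0.004 0 0 0;-1 0.098 0.004 -0.004 0 0 0;-1 0.098 0.004 -0.004 0 0 0;-1 0.098 0.004 -0.004 0 0 0"

```text
time_s: 14.33
eef_pos: [0.493, -0.0579, 0.0596]
eef_rot: [-0.001, 0.713, 0.701, -0.0]
wrist_force: [-0.8, -0.9, -0.5]
opening: 1.0
grasp_force: 0.0
```

Emit:
servo_tool:
  series: "-1 -0.03 0 0 0 0 0;-1 -0.06 0 0 0 0 0;-1 -0.06 0 -0.04 0 0 0;-1 -0.06 0 -0.08 0 0 0;-1 -0.1 0 -0.12 0 0 0;-1 -0.14 0 -0.15 0 0 0;-1 -0.18 0 -0.18 0 0 0;-1 -0.22 0 -0.2 0 0 0;-1 -0.24 0 -0.2 0 0 0;-1 -0.24 0 -0.2 0 0 0;-1 -0.24 0 -0.2 0 0 0"

```text
time_s: 15.25
eef_pos: [0.489, -0.3015, 0.2607]
eef_rot: [0.001, 0.715, 0.699, 0.0]
wrist_force: [-1.1, 0.7, 0.5]
opening: 1.004
grasp_force: 0.0
```

```bash
python3 look.py; ls -t pics | head -2
python3 - <<'E'
from h import *
im=cv2.imread("pics/"+__import__("os").popen("ls -t pics | grep t_ | head -1").read().strip())
cv2.imwrite("pics/fin.png",im[100:360,60:600])
E
```

```text
[ 0.48896934 -0.30145432  0.26070708] [-1.08056747  0.67281703  0.50284622] 15.25
top 1661 [0.492 0.005] [0.11  0.137] 88.0418930053711 [[0.42100000381469727, -0.04800000041723251], [0.5580000281333923, -0.05299999937415123], [0.5619999766349792, 0.05700000002980232], [0.42500001192092896, 0.06199999898672104]]
scene 1130 [0.444 0.006] [0.213 0.097] 49.15787887573242 [[0.3370000123977661, -0.0430000014603138], [0.41100001335144043, -0.10700000077486038], [0.5509999990463257, 0.054999999701976776], [0.47699999809265137, 0.11900000274181366]]
s_152.png
t_152.png
```

View pics/fin.png

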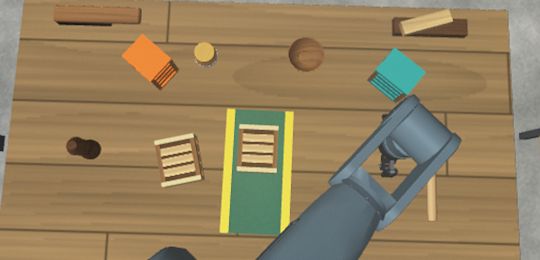

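The stamped crate lies at (258,148) in the crop, centred between the tapes. The measured centre is y≈0.005 against a lane line of ≈0.009, with a yaw of about −2°. The plain crate is outside at (180,160), and nothing else has moved.

```bash
python3 -c "
from bench import ctrl
print(ctrl.hand_in())"
```

```text
the job is handed in; nothing more can be done
None
```

The job is handed in at about 15 s of the 64 s: both crates lie on their sides, the stamped one (it was on the right) about 4 mm off the lane's centre line and about 1° off square, the plain one outside the lane; the hand-in gave no verdict.

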